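# Find the weak dish lift and fold its service tag

## Task

Before the dishes go in, test the springs of the three dish lifts in the dispenser: going along the row from left to right as the robot sees it, press each round carrier plate well down with the fingertips (at least 6 mm) and let it come back up. Then mark the lift that gave way most easily for service by pushing its own tag, the white plate behind its well, down until it lies level. Lift nothing, and leave the other two tags standing and the things around the dispenser where they are.

Things in the scene. Friction and masses are not known exactly. Their poses are not given: they have to be found in the camera images.
- dispenser: Dish dispenser: closed, fixed stainless cabinet, its flat top deck 150 mm above the counter, with three round wells in a row. Origin: on the counter below the centre of the middle well; x points from the front (robot side) to the back, y along the row to the robot's left, z up. Wells at y = +150, 0, -150 mm, x = 0; the deck spans x -77 to +132, y -234 to +234 mm.
- plates (a point): Point at the height of the carrier plates' upper faces when up (158 mm above the counter), on the middle well's axis; axes as the dispenser's. Each of the three wells (100 mm across) holds a lift with a round steel carrier plate 92 mm across, 8 mm above the deck when up; press it near its middle. All three look alike.
- tag_hinges (a point): Middle of the middle tag's hinge line, 68 mm behind (+x) its well's centre, 6 mm above the deck; the other tags' are 150 mm to either side. A tag is a white plate 44 mm wide, 60 long, 3 thick, leaning back (+x) 29 to 36 degrees above the deck. Pushed straight down on its face 25 to 30 mm behind its hinge line, it folds to +x until level, its upper face then 7.5 mm above the deck.
- lift_a (a joint): How far the carrier plate of lift A is pressed down, m: 0 = up, stop at 0.055. A spring brings it back up. After a preload of 1 to 1.5 N it sinks in proportion to the push: under 7 N the weak lift sinks about 40 mm, the two sound ones 10 to 25 mm (not alike). Which well lift A sits in changes from start to start and is not told: it shows when a plate is pressed.
- tag_a (a joint): Fold angle of the tag of lift A (behind the same well), rad: 0 = standing 36 degrees above the deck (starts 0 to 0.12), 0.628 = folded level. A stiff hinge (about 2 N at the fingertip); it stays where it is left.
- lift_b (a joint): How far the carrier plate of lift B is pressed down, m: 0 = up, stop at 0.055. A spring brings it back up. After a preload of 1 to 1.5 N it sinks in proportion to the push: under 7 N the weak lift sinks about 40 mm, the two sound ones 10 to 25 mm (not alike). Which well lift B sits in changes from start to start and is not told: it shows when a plate is pressed.
- tag_b (a joint): Fold angle of the tag of lift B (behind the same well), rad: 0 = standing 36 degrees above the deck (starts 0 to 0.12), 0.628 = folded level. A stiff hinge (about 2 N at the fingertip); it stays where it is left.
- lift_c (a joint): How far the carrier plate of lift C is pressed down, m: 0 = up, stop at 0.055. A spring brings it back up. After a preload of 1 to 1.5 N it sinks in proportion to the push: under 7 N the weak lift sinks about 40 mm, the two sound ones 10 to 25 mm (not alike). Which well lift C sits in changes from start to start and is not told: it shows when a plate is pressed.
- tag_c (a joint): Fold angle of the tag of lift C (behind the same well), rad: 0 = standing 36 degrees above the deck (starts 0 to 0.12), 0.628 = folded level. A stiff hinge (about 2 N at the fingertip); it stays where it is left.
- saucers: Bystander: stack of four white saucers, 116 mm across, 41 mm high, loose, on the counter left of the dispenser; origin under its centre.
- foodpan: Bystander: empty stainless food pan with a flat rim, 188 x 124 mm, 65 mm high, loose, on the counter right of the dispenser; origin under its centre.
- torch: Bystander: kitchen torch on a 66 mm gas canister, 152 mm high in all, loose, standing on the counter behind the saucers; origin under the canister's centre.

How it is judged:
By the outcome, as a careful person would: the job done as asked, in the order asked, and still so for the second after the job is handed in, with the robot touching nothing.
It also fails if it takes over 51 s, if anything falls off the work surface, if the arm or the gripper's body presses on something with over 40 N, if the wrist force passes 120 N, or if a joint passes its speed limit or range.

## Robot

A 6-joint arm with a two-finger parallel gripper is mounted at the origin on the work surface. World frame = base frame: x ahead of the robot, y to its left, z up, the work surface at z = 0. Lengths are in m, angles in degrees, forces in N, time in s.
With the tool pointing down it reaches from about 0.325 to 0.75 m from the base axis. Payload 7.6 kg.
Tool frame: the origin (TCP) lies midway between the tips of the shut fingers; the grasp point (between the pads) lies 19 mm behind it; z points along the fingers, y is the direction in which the jaws open and shut (so a half turn about z gives the same grasp; the last joint's range is limited). The gripper opens to 85 mm and grips with 20 to 120 N. Pads are 22 mm wide; open, the fingers measure 114 mm over their backs; the gripper's body (76 mm by 85 mm) begins 54 mm behind the grasp point. The pads swing forward as they close: fully open they stand 13 mm farther back than shut.
Start: joints at [-78.799, 2.991, 80.254, -0, 96.75, -4.028], TCP at [0.138, -0.507, 0.231] pointing down, gripper open.
Joint ranges: [-166.34, 166.34], [-52.06, 124.39], [6.96, 135.62], [-60.46, 240.46], [14.63, 156.25], [-167.68, 167.68]. Speed limits (degrees/s): [147.25, 147.25, 172.46, 180, 180, 180].

## Interface

Orientations are given as a 3x3 rotation matrix whose columns are the frame's x, y, z axes.
In Python, from station import robot, camera, camera_info, order gives the robot as it stands.
- The arm moves only by the tool arm_command, never from a script. Its argument "plan" is a list of rows, each a list of 7 numbers: the gripper's target within -1 to 1 (fully open at 1, half-way at 0, shut at -1), then the shift along the tool's x, y, z in m, then the turn, a rotation vector about the tool's x, y, z in degrees. A call has 1 to 12 rows; each row shifts and turns the commanded pose from where the row before left it, along the tool's axes as they then stand; what a row does not reach is not made up. A row lasts 1/10 s, in which the tool goes at most 50 mm and 8.59 degrees, less where a joint would pass 70% of its speed; a pose out of reach is approached as far as the arm can. A call is refused whole if a number of a shift passes 0.05 or a number of a turn 8.59, either way. A call with a gripper value outside its range is refused whole. The fingers move at their own pace and stop on an object; "grip_force" is the grip in N (left out, the last holds). Time passes only in rows, so rows that do not move let the fingers close. It gives the time, the measured TCP pose, the force and the opening at its end, in the units of the state.
- robot.state(): the state, without advancing time (a new reading comes with each control period).
- camera(name): name is "scene" or "top" or "wrist"; returns (picture, depth): 480x640x3 uint8, red, green, blue; 480x640 float32, m along the optical axis (not along the pixel's ray), 0 where there is no reading.
- camera_info(name): a dict with "K" (3x3 intrinsics, pixels), "R" (3x3) and "t" (3): a world point X has camera coordinates R X + t; the wrist camera has in their place "mount" (4x4, takes a point from camera to tool coordinates, whose origin is the TCP and whose axes are the flange's). Camera axes: x right, y down, z forward; pixel columns grow to the right and rows downward; lengths in m; the calibration is good to about 2 mm. A picture is of the moment at which its call begins: read the wrist's pose just before it. camera_info takes no time and is no camera call.
- order.job_done(): hands the job in, once; it reports no verdict.
The state is a dict: "t": time; "q": joint angles; "joint_velocities": joint speeds; "tau": joint torques, N m; "ee_pos": TCP position; "eef_rot": TCP orientation; "contact_force": force on the tool from outside, world axes, zero at the start; "wrist_torque": the same for the moment, N m; "gripper_width": finger opening in m.
Only numpy, scipy, OpenCV 4.12 (cv2) and the standard library are available. Lean on these libraries where they do the work, as an engineer would, in place of code of your own. Each camera call takes 0.05 s, during which the arm holds its last target.

## Working session

There is one attempt and no reset: what is moved stays moved. The work goes in short steps, Python scripts to look and compute and a tool call to move; the robot and the scene stay as the last step left them, time stands still between calls to the robot, and variables do not carry over. Pictures are saved under pics/ and viewed, and the job is handed in when it is done.

Besides the shell and the picture viewer there is one more tool, called after ">>>" as name(argument=value, ...), one argument or row to a line, values as JSON. arm_command: Moves the arm, as the interface text tells. Its arguments: {"type":"object","properties":{"plan":{"type":"array"},"grip_force":{"type":"number"}},"required":["plan"]}

```bash
mkdir -p pics; ls
python3 - <<'E'
from station import robot,camera,camera_info
import cv2,numpy as np
print(robot.state())
for n in("scene","top"):
    p,d=camera(n); cv2.imwrite(f"pics/{n}0.png",p[:,:,::-1]); np.save(f"pics/{n}0.npy",d); print(n,camera_info(n))
E
```

```text
pics
{'t': 0.0, 'q': array([-7.87978748e+01,  3.02648541e+00,  8.03145587e+01, -1.94269330e-03,
        9.67499593e+01, -4.02883183e+00]), 'joint_velocities': array([ 0.10184394,  0.04130335, -0.00998842, -0.03128452,  0.02110325,
        0.06946332]), 'tau': array([ 1.29004726e-03, -3.81672335e+01, -3.60183835e+01, -6.92662388e-05,
        6.22274412e-03, -1.39040378e-05]), 'ee_pos': array([ 0.13786695, -0.50625095,  0.23046557]), 'eef_rot': array([[ 9.64875745e-01,  2.62706451e-01, -3.41591799e-04],
       [ 2.62706661e-01, -9.64874501e-01,  1.55150697e-03],
       [ 7.79976716e-05, -1.58674988e-03, -9.99998738e-01]]), 'contact_force': array([ 0.41048717,  0.62868878, -0.9714844 ]), 'wrist_torque': array([ 0.045782  , -0.013688  ,  0.02366577]), 'gripper_width': 0.08531891471931555}
scene {'K': array([[557.21365054,   0.        , 309.45966469],
       [  0.        , 557.21365054, 232.55941395],
       [  0.        ,   0.        ,   1.        ]]), 'R': array([[-0.87736409,  0.47980831,  0.00402932],
       [ 0.35029366,  0.64623089, -0.67799705],
       [-0.32791249, -0.59343882, -0.73505358]]), 't': array([ 0.47692619, -0.15270002,  1.75756148])}
top {'K': array([[455.00370201,   0.        , 317.8904961 ],
       [  0.        , 455.00370201, 239.97070802],
       [  0.        ,   0.        ,   1.        ]]), 'R': array([[-0.00961202, -0.9999241 , -0.00770734],
       [-0.98766826,  0.01069815, -0.15619527],
       [ 0.15626587,  0.00611094, -0.98769613]]), 't': array([0.01887377, 0.59997566, 1.15485824])}
```

View pics/top0.png

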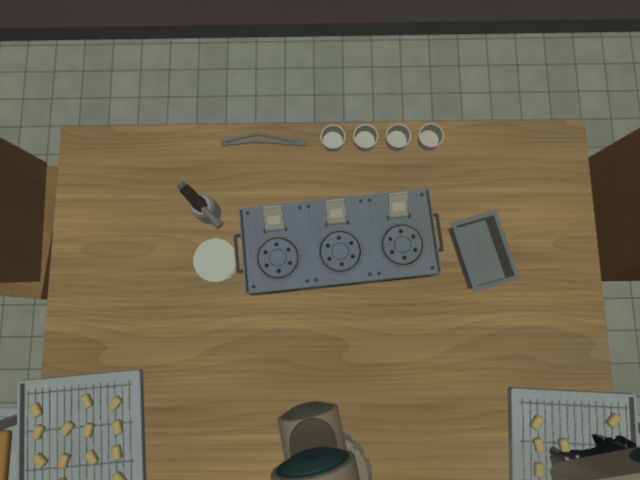

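View pics/scene0.png

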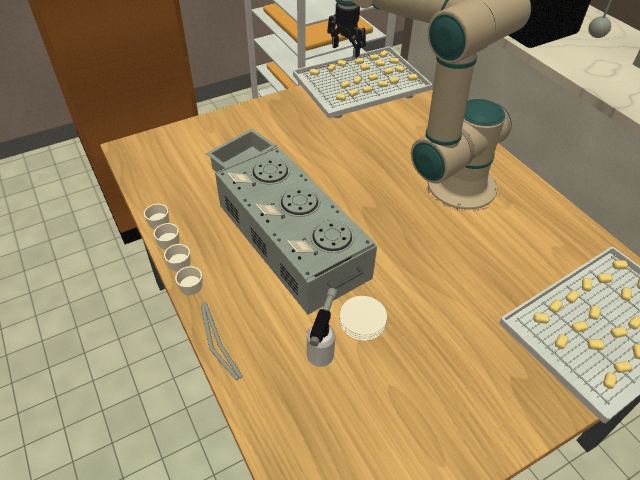

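The top picture shows wells at about (278,257), (340,251) and (403,244), with tags behind them at about (274,217), (336,210) and (399,204). The saucers and torch are on the left, the pan on the right. Next I'll enlarge this and measure.

```bash
cat > h.py <<'E'
import numpy as np
from station import robot,camera,camera_info
def ray(n,u,v,z):
    c=camera_info(n);K,R,t=c["K"],c["R"],c["t"]
    d=R.T@np.linalg.inv(K)@np.array([u,v,1.]);o=-R.T@t
    return o+d*(z-o[2])/d[2]
def dep(n,u,v,D):
    c=camera_info(n);K,R,t=c["K"],c["R"],c["t"]
    return R.T@(np.linalg.inv(K)@np.array([u,v,1.])*D-t)
def proj(n,X):
    c=camera_info(n);p=c["K"]@(c["R"]@np.array(X)+c["t"]);return p[:2]/p[2]
E
python3 - <<'E'
from h import *
import cv2
D=np.load("pics/top0.npy")
for u,v in [(278,257),(340,251),(403,244)]:
    print(ray("top",u,v,.158),dep("top",u,v,np.median(D[v-2:v+3,u-2:u+3])))
for u,v in [(241,210),(428,190),(439,271),(248,293)]: print(ray("top",u,v,.15))
p=cv2.imread("pics/top0.png"); cv2.imwrite("pics/c0.png",cv2.resize(p[180:305,230:450],None,fx=3.6,fy=3.6,interpolation=cv2.INTER_CUBIC))
E
```

```text
[0.54255797 0.1075054  0.158     ] [0.54259676 0.10753581 0.15767941]
[ 0.55540465 -0.04042466  0.158     ] [ 0.55528721 -0.04038706  0.15888339]
[ 0.57066506 -0.19113403  0.158     ] [ 0.57056551 -0.1910105   0.15867668]
[0.66000013 0.19914484 0.15      ]
[ 0.70495478 -0.25897277  0.15      ]
[ 0.50590618 -0.27571701  0.15      ]
[0.45831175 0.17912898 0.15      ]
```

View pics/c0.png

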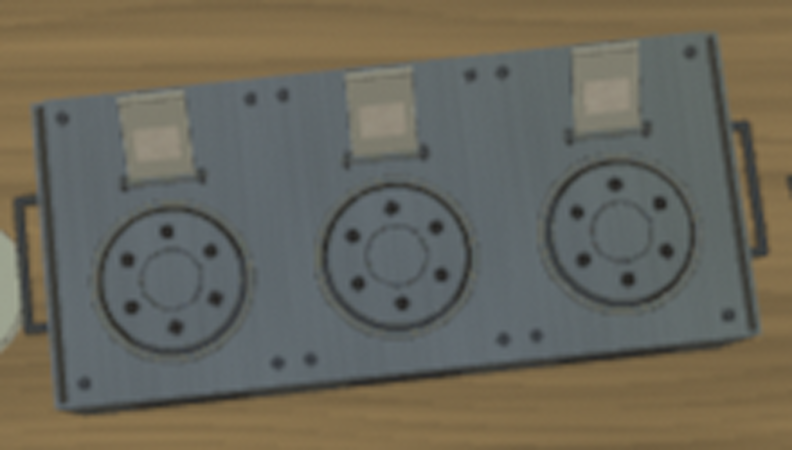

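>>> arm_command(
  plan=[
    [-1,0,0,0,0,0,4.75],
    [-1,0,0,0,0,0,4.75],
    [-1,0.023,-0.0286,0,0,0,0],
    [-1,0.023,-0.0286,0,0,0,0],
    [-1,0.023,-0.0286,0,0,0,0],
    [-1,0.023,-0.0286,0,0,0,0],
    [-1,0.023,-0.0286,0,0,0,0],
    [-1,0.023,-0.0286,0,0,0,0],
    [-1,0.023,-0.0286,0,0,0,0],
    [-1,0.023,-0.0286,0,0,0,0],
    [-1,0.023,-0.0286,0,0,0,0],
    [-1,0.023,-0.0286,0,0,0,0],
  ],
  grip_force=40,
)

```text
t: 1.3
ee_pos: [0.3386, -0.1976, 0.2311]
eef_rot: [[0.995, 0.1, -0.0], [0.1, -0.995, 0.0], [-0.0, -0.0, -1.0]]
contact_force: [0.7, -0.3, -0.1]
gripper_width: -0.0001
```

>>> arm_command(
  plan=[
    [-1,0.023,-0.0286,0,0,0,0],
    [-1,0.023,-0.0286,0,0,0,0],
    [-1,0.023,-0.0286,0,0,0,0],
    [-1,0.023,-0.0286,0,0,0,0],
    [-1,0.023,-0.0286,0,0,0,0],
    [-1,0.023,-0.0286,0,0,0,0],
    [-1,0.023,-0.0286,0,0,0,0],
    [-1,0.023,-0.0286,0,0,0,0],
    [-1,0.023,-0.0286,0,0,0,0],
    [-1,0,0,0,0,0,0],
    [-1,0,0,0,0,0,0],
  ],
)

```text
t: 2.4
ee_pos: [0.5183, 0.0781, 0.2305]
eef_rot: [[0.995, 0.101, -0.002], [0.101, -0.995, -0.0], [-0.002, 0.0, -1.0]]
contact_force: [0.3, -0.4, -0.3]
gripper_width: 0.0002
```

>>> arm_command(
  plan=[
    [-1,0.0256,-0.0276,0,0,0,0],
    [-1,0,0,0.03,0,0,0],
    [-1,0,0,0.03,0,0,0],
    [-1,0,0,0,0,0,0],
    [-1,0,0,0,0,0,0],
    [-1,0,0,0,0,0,0],
  ],
)

```text
t: 3.0
ee_pos: [0.542, 0.1073, 0.1737]
eef_rot: [[0.995, 0.099, 0.003], [0.099, -0.995, 0.0], [0.003, 0.0, -1.0]]
contact_force: [-0.6, 0.3, -0.0]
gripper_width: 0.0002
```

Run:
```python
from h import *
import cv2
s=robot.state();print(s['ee_pos'],s['contact_force'])
p,d=camera("top");cv2.imwrite("pics/t1.png",cv2.resize(p[150:310,220:460],None,fx=3,fy=3))
p,d=camera("scene");cv2.imwrite("pics/s1.png",cv2.resize(p[120:330,180:420],None,fx=2.8,fy=2.8))
```

```text
[0.54195602 0.10728157 0.17368539] [-0.60532484  0.27077882 -0.04212962]
```

View pics/s1.png

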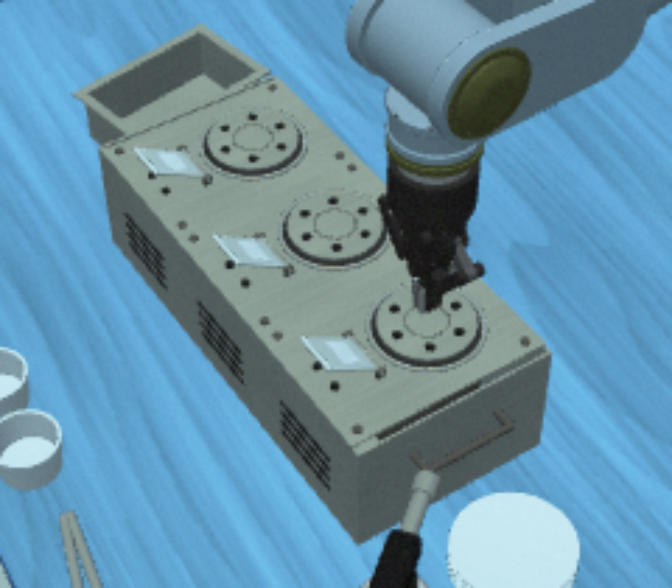

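The fingertips are above the left plate's centre, 16 mm up (red and blue are swapped in this picture). I'll press about 20 mm and read the force.

>>> arm_command(
  plan=[
    [-1,0,0,0.012,0,0,0],
    [-1,0,0,0.012,0,0,0],
    [-1,0,0,0.012,0,0,0],
    [-1,0,0,0,0,0,0],
    [-1,0,0,0,0,0,0],
    [-1,0,0,0,0,0,0],
    [-1,0,0,0,0,0,0],
  ],
)

```text
t: 3.8
ee_pos: [0.5409, 0.1077, 0.1355]
eef_rot: [[0.995, 0.1, -0.001], [0.1, -0.995, -0.0], [-0.001, 0.0, -1.0]]
contact_force: [-3.9, -1.1, 4.1]
gripper_width: 0.0001
```

>>> arm_command(
  plan=[
    [-1,0,0,0,0,0,0],
    [-1,0,0,0,0,0,0],
  ],
)

```text
t: 4.0
ee_pos: [0.5411, 0.1078, 0.1354]
eef_rot: [[0.995, 0.1, -0.0], [0.1, -0.995, -0.0], [-0.0, 0.0, -1.0]]
contact_force: [-2.5, -0.3, 3.9]
gripper_width: 0.0003
```

Run:
```python
from h import *
import cv2
for i in range(4):
    s=robot.state();print(s['ee_pos'],s['contact_force'])
    p,d=camera("scene")
cv2.imwrite("pics/s2.png",cv2.resize(p[120:330,180:420,::-1],None,fx=2.8,fy=2.8))
```

```text
[0.54108662 0.10775308 0.13538139] [-2.4736205  -0.26049581  3.87816863]
[0.54113139 0.10774253 0.13536204] [-2.83609289  0.1931359   4.56675939]
[0.5411395  0.10777295 0.13533001] [-3.79469904 -1.24874348  4.15455918]
[0.54113964 0.1077485  0.13528534] [-3.52902812 -0.57142119  3.61638321]
```

View pics/s2.png

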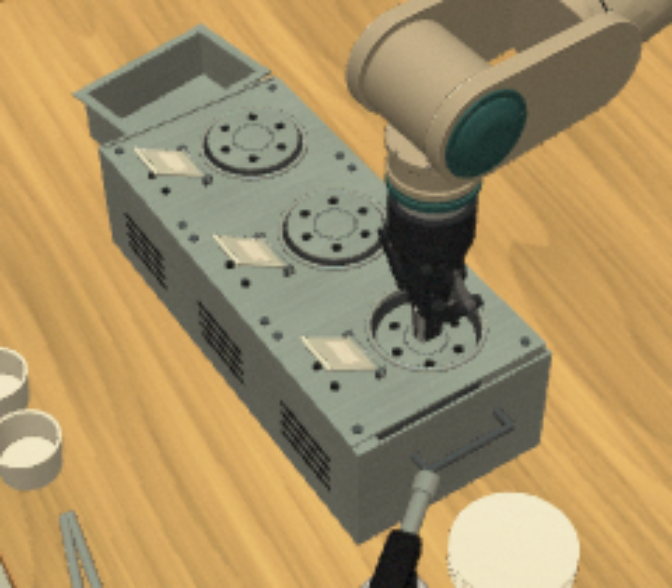

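The plate is down about 22 mm at only about 4 N, so the left lift is likely the weak one. I'll release it and test the others.

>>> arm_command(
  plan=[
    [-1,0,0,-0.012,0,0,0],
    [-1,0,0,-0.012,0,0,0],
    [-1,0,0,-0.02,0,0,0],
    [-1,0,0,0,0,0,0],
    [-1,0,0,0,0,0,0],
  ],
)

```text
t: 4.7
ee_pos: [0.5415, 0.1078, 0.1795]
eef_rot: [[0.995, 0.1, 0.001], [0.1, -0.995, 0.0], [0.001, 0.0, -1.0]]
contact_force: [0.4, -0.1, -1.0]
gripper_width: 0.0001
```

Run:
```python
from h import *
import cv2
s=robot.state();print(s['ee_pos'],s['contact_force'])
p,d=camera("scene")
cv2.imwrite("pics/s3.png",cv2.resize(p[120:330,180:420,::-1],None,fx=2.8,fy=2.8))
```

```text
[0.54149114 0.10780447 0.17949488] [ 0.44423076 -0.11998364 -1.00942063]
```

View pics/s3.png

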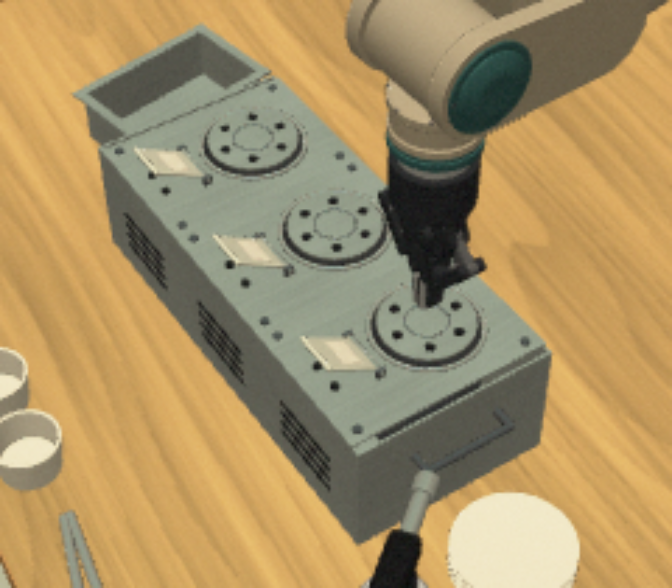

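The left plate is back up. Next is the middle plate, 150 mm along tool +y.

>>> arm_command(
  plan=[
    [-1,0,0.03,0,0,0,0],
    [-1,0,0.03,0,0,0,0],
    [-1,0,0.03,0,0,0,0],
    [-1,0,0.03,0,0,0,0],
    [-1,0,0.03,0,0,0,0],
    [-1,0,0,0,0,0,0],
    [-1,0,0,0,0,0,0],
  ],
)

```text
t: 5.45
ee_pos: [0.5558, -0.0416, 0.1781]
eef_rot: [[0.995, 0.099, -0.002], [0.099, -0.995, 0.001], [-0.002, -0.001, -1.0]]
contact_force: [0.3, -0.4, -0.4]
gripper_width: -0.0002
```

>>> arm_command(
  plan=[
    [-1,0,0,0.015,0,0,0],
    [-1,0,0,0.015,0,0,0],
    [-1,0,0,0.012,0,0,0],
    [-1,0,0,0,0,0,0],
    [-1,0,0,0,0,0,0],
    [-1,0,0,0,0,0,0],
    [-1,0,0,0,0,0,0],
    [-1,0,0,0,0,0,0],
    [-1,0,0,0,0,0,0],
  ],
)

```text
t: 6.35
ee_pos: [0.5564, -0.0406, 0.1378]
eef_rot: [[0.995, 0.101, 0.001], [0.101, -0.995, 0.0], [0.001, -0.0, -1.0]]
contact_force: [-1.7, 0.8, 10.6]
gripper_width: -0.0001
```

Run:
```python
from h import *
import cv2
for i in range(4):
    s=robot.state();print(s['ee_pos'],s['contact_force'])
    p,d=camera("scene")
cv2.imwrite("pics/s4.png",cv2.resize(p[120:330,180:420,::-1],None,fx=2.8,fy=2.8))
```

```text
[ 0.55636826 -0.04056389  0.13775814] [-1.68820321  0.81277331 10.55023322]
[ 0.55636201 -0.04055573  0.13774539] [-1.87322541  0.35987784 10.68182325]
[ 0.55635715 -0.04055735  0.13774424] [-0.5980626   0.77505978  9.2201034 ]
[ 0.5563485  -0.04055159  0.13775291] [-3.11016175  0.68408706 10.35054274]
```

View pics/s4.png

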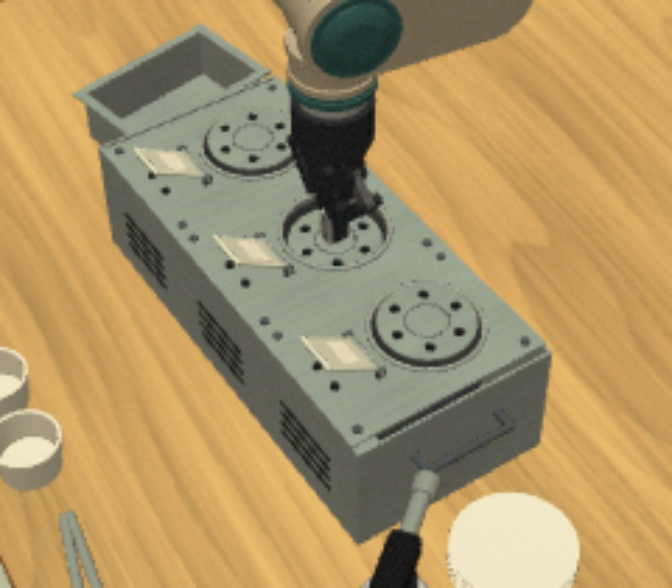

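The middle plate is down about 20 mm at about 10 N, which is a sound lift. I'll release it and go to the right plate.

>>> arm_command(
  plan=[
    [-1,0,0,-0.012,0,0,0],
    [-1,0,0,-0.015,0,0,0],
    [-1,0,0,-0.015,0,0,0],
    [-1,0,0,0,0,0,0],
    [-1,0,0,0,0,0,0],
    [-1,0,0.03,0,0,0,0],
    [-1,0,0.03,0,0,0,0],
    [-1,0,0.03,0,0,0,0],
    [-1,0,0.03,0,0,0,0],
    [-1,0,0.03,0,0,0,0],
    [-1,0,0,0,0,0,0],
    [-1,0,0,0,0,0,0],
  ],
)

```text
t: 7.75
ee_pos: [0.5706, -0.1908, 0.1779]
eef_rot: [[0.995, 0.099, -0.002], [0.099, -0.995, 0.001], [-0.002, -0.001, -1.0]]
contact_force: [-0.4, 0.9, 0.6]
gripper_width: -0.0001
```

>>> arm_command(
  plan=[
    [-1,0,0,0.015,0,0,0],
    [-1,0,0,0.015,0,0,0],
    [-1,0,0,0.012,0,0,0],
    [-1,0,0,0,0,0,0],
    [-1,0,0,0,0,0,0],
    [-1,0,0,0,0,0,0],
    [-1,0,0,0,0,0,0],
    [-1,0,0,0,0,0,0],
    [-1,0,0,0,0,0,0],
  ],
)

```text
t: 8.65
ee_pos: [0.5712, -0.1898, 0.1377]
eef_rot: [[0.995, 0.101, 0.0], [0.101, -0.995, 0.001], [0.0, -0.001, -1.0]]
contact_force: [-1.7, 1.4, 8.2]
gripper_width: 0.0
```

Run:
```python
from h import *
import cv2
for i in range(4):
    s=robot.state();print(s['ee_pos'],s['contact_force'])
    p,d=camera("scene")
cv2.imwrite("pics/s5.png",cv2.resize(p[120:330,180:420,::-1],None,fx=2.8,fy=2.8))
```

```text
[ 0.57119772 -0.18976541  0.13770853] [-1.73668929  1.37228414  8.21965061]
[ 0.57120869 -0.18975871  0.13767772] [-1.40711249  1.65173078  8.11996796]
[ 0.57120383 -0.1897822   0.13770957] [-1.13835292  1.79502185  7.52055543]
[ 0.5712068  -0.18975209  0.13769476] [-0.93411221  2.36349939  6.77629135]
```

View pics/s5.png

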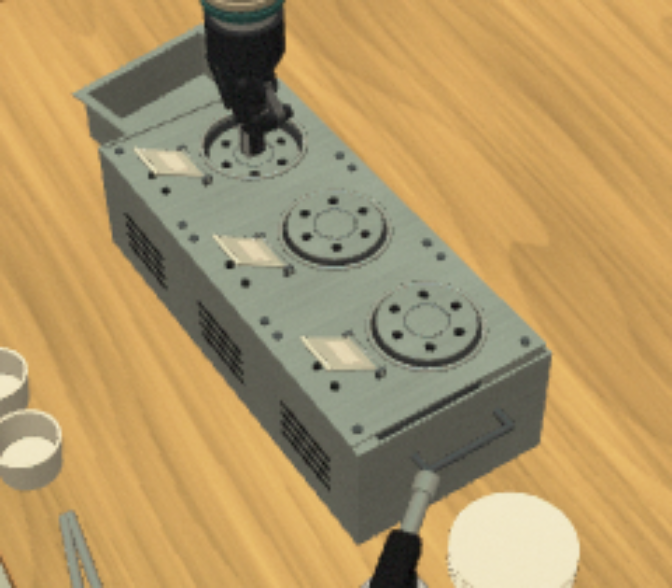

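The right plate took about 7.7 N at 20 mm, so the left lift (about 4 N at 22.6 mm) is clearly the weakest. I'll release, rise, and move over the left tag.

>>> arm_command(
  plan=[
    [-1,0,0,-0.012,0,0,0],
    [-1,0,0,-0.015,0,0,0],
    [-1,0,0,-0.03,0,0,0],
    [-1,0,0,-0.035,0,0,0],
    [-1,0,0,0,0,0,0],
    [-1,0,-0.03,0,0,0,0],
    [-1,0,-0.03,0,0,0,0],
    [-1,0,-0.03,0,0,0,0],
    [-1,0,-0.03,0,0,0,0],
    [-1,0,-0.03,0,0,0,0],
    [-1,0,-0.03,0,0,0,0],
    [-1,0,-0.03,0,0,0,0],
  ],
)

```text
t: 10.05
ee_pos: [0.5495, 0.0193, 0.229]
eef_rot: [[0.995, 0.1, -0.001], [0.1, -0.995, -0.0], [-0.001, 0.0, -1.0]]
contact_force: [1.1, 0.3, -0.1]
gripper_width: 0.0
```

>>> arm_command(
  plan=[
    [-1,0,-0.03,0,0,0,0],
    [-1,0,-0.03,0,0,0,0],
    [-1,0,-0.03,0,0,0,0],
    [-1,0.03,0,0,0,0,0],
    [-1,0.03,0,0,0,0,0],
    [-1,0.035,0,0,0,0,0],
    [-1,0,0,0,0,0,0],
    [-1,0,0,0,0,0,0],
  ],
)

```text
t: 10.85
ee_pos: [0.6355, 0.1172, 0.2277]
eef_rot: [[0.995, 0.1, -0.003], [0.1, -0.995, -0.001], [-0.003, 0.0, -1.0]]
contact_force: [-0.8, -0.8, -0.1]
gripper_width: -0.0002
```

Run:
```python
from h import *
import cv2
s=robot.state();print(s['ee_pos'],s['contact_force'])
p,d=camera("scene")
cv2.imwrite("pics/s6.png",cv2.resize(p[120:330,180:420,::-1],None,fx=2.8,fy=2.8))
for u,v in [((123/3.6+230),180+184/3.6),(201/3.6+230,180+176/3.6)]: print(ray("top",u,v,.156))
```

```text
[0.63553354 0.1171674  0.22772292] [-0.79418658 -0.76162132 -0.1107518 ]
[0.60594035 0.14130512 0.156     ]
[0.61080683 0.08907975 0.156     ]
```

View pics/s6.png

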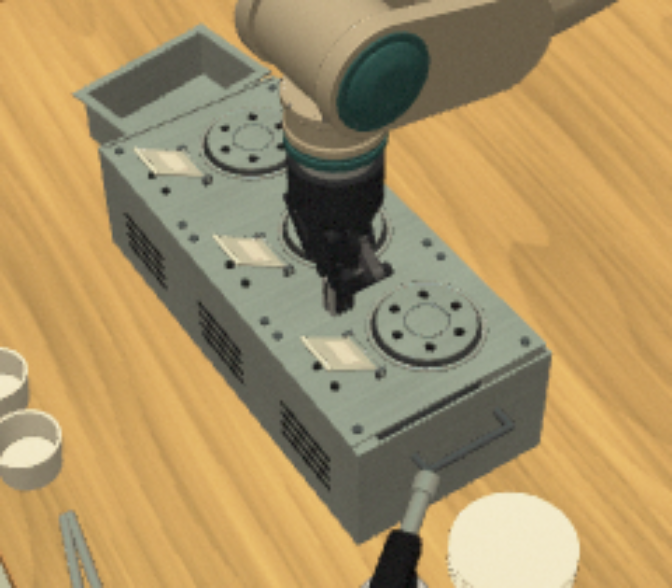

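The TCP is 27 mm behind the hinge line and centred on the left tag. I'll push down, first to about z 0.16.

>>> arm_command(
  plan=[
    [-1,0,0,0.025,0,0,0],
    [-1,0,0,0.01,0,0,0],
    [-1,0,0,0.01,0,0,0],
    [-1,0,0,0.01,0,0,0],
    [-1,0,0,0.006,0,0,0],
    [-1,0,0,0.005,0,0,0],
    [-1,0,0,0,0,0,0],
    [-1,0,0,0,0,0,0],
    [-1,0,0,0,0,0,0],
  ],
)

```text
t: 11.8
ee_pos: [0.6358, 0.1172, 0.1636]
eef_rot: [[0.995, 0.1, 0.0], [0.1, -0.995, -0.0], [0.0, 0.0, -1.0]]
contact_force: [-0.6, 0.3, 0.2]
gripper_width: -0.0001
```

>>> arm_command(
  plan=[
    [-1,0,0,0.002,0,0,0],
    [-1,0,0,0.002,0,0,0],
    [-1,0,0,0.002,0,0,0],
    [-1,0,0,0,0,0,0],
    [-1,0,0,0,0,0,0],
  ],
)

```text
t: 12.3
ee_pos: [0.6359, 0.1172, 0.1576]
eef_rot: [[0.995, 0.1, 0.001], [0.1, -0.995, -0.0], [0.001, 0.0, -1.0]]
contact_force: [0.5, 0.5, 3.7]
gripper_width: -0.0002
```

>>> arm_command(
  plan=[
    [-1,0,0,0.001,0,0,0],
    [-1,0,0,0,0,0,0],
    [-1,0,0,0,0,0,0],
  ],
)

```text
t: 12.6
ee_pos: [0.636, 0.1172, 0.1575]
eef_rot: [[0.995, 0.1, 0.001], [0.1, -0.995, 0.0], [0.001, 0.0, -1.0]]
contact_force: [-1.4, -0.5, 5.5]
gripper_width: 0.0001
```

Run:
```python
from h import *
import cv2
for i in range(3):
    s=robot.state();print(s['ee_pos'],s['contact_force'])
    p,d=camera("scene")
cv2.imwrite("pics/s7.png",cv2.resize(p[120:330,180:420,::-1],None,fx=2.8,fy=2.8))
```

```text
[0.63595821 0.11724786 0.15747042] [-1.38490394 -0.51323616  5.54977784]
[0.6359387  0.11726573 0.15746078] [-1.19126993  0.42330833  6.48433896]
[0.63594908 0.11724789 0.15745696] [-0.67860802 -0.45979932  7.40058116]
```

View pics/s7.png

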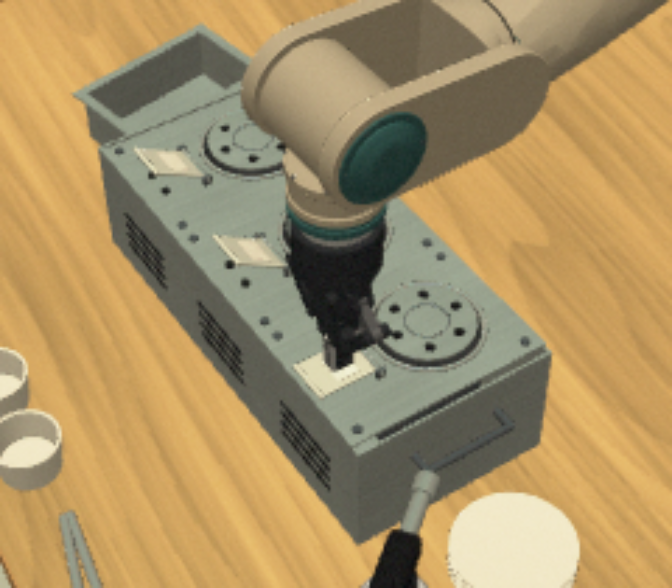

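The tag is on its stop: z holds at 0.1575 while the force rises. I'll press a touch firmer, then rise straight up.

>>> arm_command(
  plan=[
    [-1,0,0,0.001,0,0,0],
    [-1,0,0,0,0,0,0],
    [-1,0,0,0,0,0,0],
    [-1,0,0,-0.01,0,0,0],
    [-1,0,0,-0.03,0,0,0],
    [-1,0,0,-0.04,0,0,0],
    [-1,-0.04,0,-0.03,0,0,0],
    [-1,-0.04,0,0,0,0,0],
    [-1,-0.04,0,0,0,0,0],
    [-1,-0.04,0,0,0,0,0],
    [-1,0,0,0,0,0,0],
    [-1,0,0,0,0,0,0],
  ],
)

```text
t: 13.95
ee_pos: [0.4762, 0.1013, 0.2658]
eef_rot: [[0.995, 0.1, 0.001], [0.1, -0.995, 0.0], [0.001, 0.0, -1.0]]
contact_force: [0.6, 0.5, 0.2]
gripper_width: 0.0
```

Run:
```python
from h import *
import cv2
s=robot.state();print(s['ee_pos'],s['contact_force'])
p,d=camera("scene")
cv2.imwrite("pics/s8.png",cv2.resize(p[120:380,150:430,::-1],None,fx=2.3,fy=2.3))
p,D=camera("top");cv2.imwrite("pics/t8.png",cv2.resize(p[160:310,170:530,::-1],None,fx=2.2,fy=2.2))
o=np.array([.5555,-.0404]);ex=np.array([.995,.1]);ey=np.array([-.1,.995])
for y in(.15,0,-.15):
  for x in (.075,.09,.105,.12):
    q=o+ex*x+ey*y;z=.16
    for k in range(5):
      u,v=proj("top",[*q,z]);P=dep("top",u,v,D[int(round(v)),int(round(u))]);z=P[2]
    print(y,x,round(z,4))
```

```text
[0.47624049 0.10127475 0.26576826] [0.61119343 0.54482282 0.23823487]
0.15 0.075 0.1605
0.15 0.09 0.1602
0.15 0.105 0.1594
0.15 0.12 0.1602
0 0.075 0.1619
0 0.09 0.1715
0 0.105 0.1796
0 0.12 0.1902
-0.15 0.075 0.1656
-0.15 0.09 0.1723
-0.15 0.105 0.1786
-0.15 0.12 0.1853
```

View pics/s8.png

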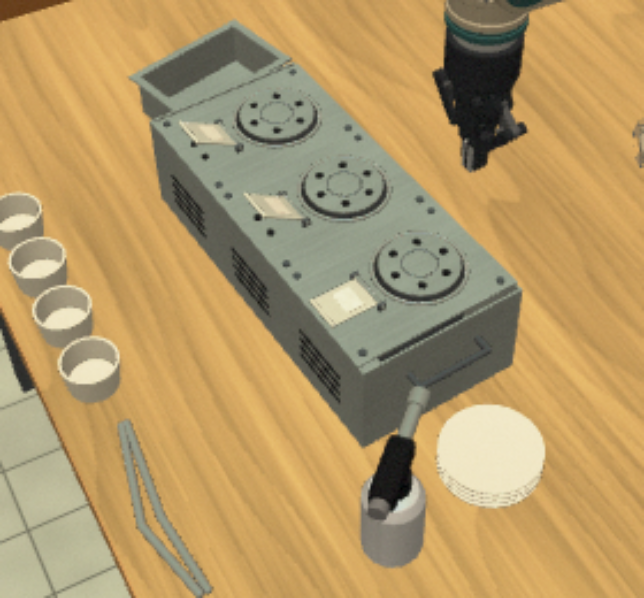

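View pics/t8.png

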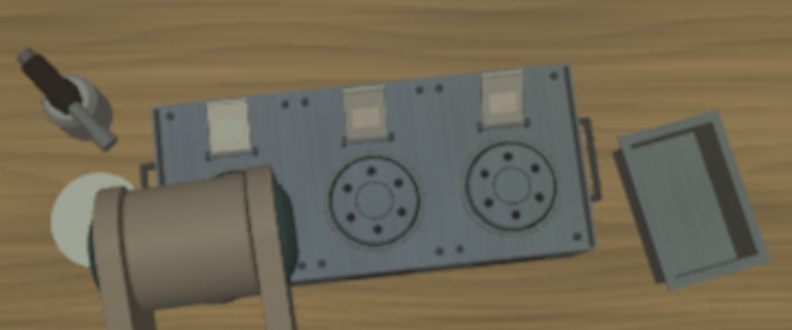

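The left tag lies flat (its depth readings are level), the other two tags stand, all three plates are up, and the things around the dispenser are where they were. The robot touches nothing, so I'll hand in.

```bash
python3 -c "
from station import order
print(order.job_done())"
```

```text
the job is handed in; nothing more can be done
None
```

I pressed the three carrier plates from left to right, let each come back up, and folded the left lift's tag level because that lift gave way most easily. The job is handed in; no verdict was reported.

| Lift | Pressed down | Force |
|---|---|---|
| Left | about 22.6 mm | about 4 N |
| Middle | about 20 mm | about 10 N |
| Right | about 20 mm | about 7.7 N |

- **Folded tag:** I pushed the left tag until it met its stop with the fingertips at 157.5 mm. Afterwards its face measured 159 to 160.5 mm high all along, so it is level; that is about 2.5 mm above the nominal 157.5 mm, roughly within camera accuracy.
- **Everything else:** The middle and right tags still stand, all three plates are up, and the saucers, torch and pan are where they were in the pictures. The arm ended clear of everything at about 14 s, and no check failed.

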